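# Try out the lift-up door of the wide art-room locker

### The job

The stay of the wider of the two lift-up lockers has just been refitted; try it out. Raise its door by the handle until the stay locks, let go so that the door stands up on the stay by itself for a moment, then press down the stay's release tab on the roof and let the door sink until it is fully shut. Leave the door of the narrow locker shut.

Things in the scene. Friction and masses are not known exactly. Their poses are not given: they have to be found in the camera images.
- wide_locker: The wider (300 mm; the other is 180) of two plywood table-top lockers with sloping white lift-up fronts, fixed, 220 mm high to the flat roof. Origin: on the table straight below the middle of the door's hinge line; +x to the locker's back (away from the robot), y along the hinge, z up. The roof spans x = 4 to 120 mm; a tape roll 24 mm high lies on it at about y = 95 mm.
- wide_door (a joint): Its door, rad. Hinged at its top edge on the line x = 0, z = 220 mm of the locker. 0 = shut (sloping down to the robot, 60 degrees below level), grows as raised, 1.05 = level. Raise it past 1.22 and the stay catches; let go, it rests at about 1.20; end stop 1.32. About 0.5 kg, damped: lifting takes 3 to 10 N at the handle; unlocked and let go, it sinks shut by itself in 2 to 4 s.
- door_handle (a point): Centre of the steel handle low in the middle of the wide door: an upright disc 30 mm across, 18 mm thick, flat sides facing the locker's +y and -y, centre 36 mm off the door's face on a stem. With the door shut it is at x = -121, y = 0, z = 111 mm of the locker (164 mm from the hinge line). Gripped across its flat sides from straight above, it turns between the fingers as the door swings.
- stay_tab (a joint): Dark steel latch lever on the middle of the wide locker's roof, rad. Its hook, nearer the door, springs over the door's cross-pin. Its release tab is the 36 x 36 mm paddle at the back end, middle of its top at x = 85, y = 0, z = 279 mm of the locker. 0 = at rest, grows as the tab is pressed; stop at 0.40 (18 mm down). 0.3 (13 mm, 5 to 8 N) held 1 s frees the door. It springs back.
- narrow_door (a joint): The door of the narrow locker, in rad, 0 = shut. It stays shut.

How it is judged:
By the outcome, as a careful person would: the job done as asked, in the order asked, and still so for the second after the job is handed in, with the robot touching nothing.
It also fails if it takes over 56 s, if anything falls off the work surface, if the arm or the gripper's body presses on something with over 40 N, if the wrist force passes 120 N, or if a joint passes its speed limit or range.

### The arm

A 7-joint arm with a two-finger parallel gripper is mounted at the origin on the work surface. World frame = base frame: x ahead of the robot, y to its left, z up, the work surface at z = 0. Lengths are in mm, angles in rad, forces in N, time in s.
With the tool pointing down it reaches from about 400 to 900 mm from the base axis. Payload 5.5 kg.
Tool frame: the origin (TCP) lies between the finger pads; the fingertips stand 11 mm ahead of it and the grasp point (between the pads) lies 8 mm behind it (env.tips_ahead is the distance from the TCP to the fingertips, in mm); z points along the fingers, y is the line along which they close (so a half turn about z gives the same grasp; the last joint's range is limited). The gripper opens to 92 mm and grips with 3 to 60 N. Pads are 19 mm wide; open, the fingers measure 130 mm over their backs; the gripper's body (75 mm by 190 mm) begins 47 mm behind the grasp point.
Start: joints at [1.39, 0.501, -0.427, 1.55, 0.221, 1.138, -0.21], TCP at [279.125, -587.017, 237.729] pointing down, gripper open.
Joint ranges: [-2.88, 2.88], [-0.31, 2.03], [-1.54, 1.56], [0.2, 2.42], [-1.41, 4.55], [0.19, 2.02], [-2.57, 2.57]. Speed limits (rad/s): [2.57, 2.57, 3.14, 3.14, 3.14, 3.14, 3.14].

### API

Orientations are given as a 3x3 rotation matrix whose columns are the frame's x, y, z axes.
In Python, from station import env, cams gives the robot as it stands (env), with the cameras (cams).
- The arm moves only by the tool shift_gripper, called after "Request:" as name(argument=value, ...) on one line, values as JSON. Schema: {"type":"object","properties":{"deltas":{"type":"array","items":{"type":"array","items":{"type":"array","items":{"type":"number"},"minItems":7,"maxItems":7},"minItems":1,"maxItems":8},"minItems":1,"maxItems":1},"grip_n":{"type":"number"},"only":{"type":"string"},"quiet":{"type":"boolean"},"lines":{"type":"string"}},"required":["deltas"],"additionalProperties":false}. deltas is a list that holds a single list of rows (three levels of brackets), with 1 to 8 rows, each of 7 numbers: a rotation vector rx, ry, rz in normalised numbers (1 is 2 rad), then dx, dy, dz in shares of 750 mm (1.0 is 750 mm), then the finger opening in mm; each row is the pose to reach, as a shift and turn from the pose commanded when the call began, along the tool's axes at that moment; what a row does not reach only later rows make up. A row lasts 1/8 s, in which the tool goes at most 62.5 mm and 0.188 rad, less where a joint would pass 70% of its speed; a pose out of reach is approached as far as the arm can. The fingers move at their own pace and stop on an object; grip_n is the grip in N (left out, the last holds). Time passes only in rows, so rows that do not move let the fingers close. The tool returns the time, the measured TCP pose, the force, the opening and the grip force at its end. only (a regular expression) keeps the lines of the reply that match it, lines (a string "A,B") keeps lines A to B, and quiet returns only ok. Input that does not fit is refused with a message, and nothing moves.
- env.get_obs(): the state, without advancing time (a new reading comes with each control period).
- cams.get_image(name): name is "scene" or "side" or "wrist"; returns the picture (420x560x3 uint8, blue, green, red); there is no depth.
- cams.calibration(name): a dict with "mtx" (3x3 intrinsics, pixels), "xyz" and "rotation" of the camera in the world. Camera axes: x right, y down, z forward; pixel columns grow to the right and rows downward; lengths in mm; the calibration is good to about 2 mm. A picture is of the moment at which its call begins: read the wrist's pose just before it. calibration takes no time and is no camera call; for the wrist camera it gives the pose at the moment of the call.
- env.close_job(): hands the job in; it is judged then, once.
The state is a dict: "time": time; "joints": joint angles; "qvel": joint speeds; "tau": joint torques, N m; "eef_pos": TCP position; "tool_rot": TCP orientation; "wrist_force": force on the tool from outside, world axes, zero at the start; "moment": the same for the moment, N m; "finger_gap": finger opening in mm; "grasp_force": force on a finger pad.
Only numpy, scipy, OpenCV 4.12 (cv2) and the standard library are available. Lean on these libraries where they do the work, as an engineer would, in place of code of your own. Each camera call takes 0.05 s, during which the arm holds its last target. There are 200 camera calls.

## Working session

There is one attempt and no reset: what is moved stays moved. The work goes in short steps, Python scripts to look and compute and a tool call to move; the robot and the scene stay as the last step left them, time stands still between calls to the robot, and variables do not carry over. Pictures are saved under pics/ and viewed, at most 10 in all, crops included, and the job is handed in when it is done.

```bash
ls; mkdir -p pics; python3 - <<'E'
from station import env, cams
import cv2,numpy as np
for n in("scene","side"):
    cv2.imwrite(f"pics/{n}0.png",cams.get_image(n))
    c=cams.calibration(n);print(n,np.round(c["mtx"],1).tolist(),np.round(c["xyz"]),np.round(c["rotation"],3).tolist())
o=env.get_obs();print(o["time"],np.round(o["tool_rot"],3).tolist(),o["finger_gap"])
E
```

```text
pics
station.py
scene [[401.4, 0.0, 277.3], [0.0, 401.4, 209.5], [0.0, 0.0, 1.0]] [662. 483. 734.] [[-0.975, 0.176, -0.138], [0.223, 0.713, -0.665], [-0.018, -0.679, -0.734]]
side [[390.0, 0.0, 281.2], [0.0, 390.0, 213.9], [0.0, 0.0, 1.0]] [203. 639. 627.] [[-0.887, -0.239, 0.395], [-0.461, 0.451, -0.764], [0.004, -0.86, -0.511]]
0.1 [[0.903, 0.429, -0.001], [0.429, -0.903, 0.002], [0.0, -0.002, -1.0]] 91.79953300476332
```

View pics/scene0.png

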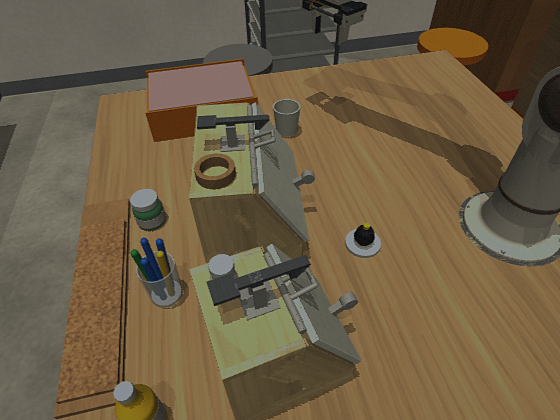

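View pics/side0.png

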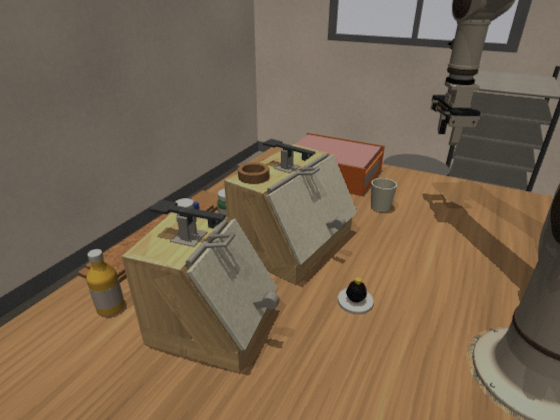

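The wide locker is the one carrying the tape roll: scene about (235,150), with its handle at (308,177) and tab at (205,121). In the side view it is at about (295,190). I'll enlarge both.

```bash
python3 - <<'E'
import cv2,numpy as np
a=cv2.imread("pics/scene0.png")[90:240,180:330]; b=cv2.imread("pics/side0.png")[130:280,220:370]
cv2.imwrite("pics/crop.png",np.hstack([cv2.resize(i,(400,400),interpolation=cv2.INTER_CUBIC) for i in(a,b)]))
E
```

```text
(no output)
```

View pics/crop.png

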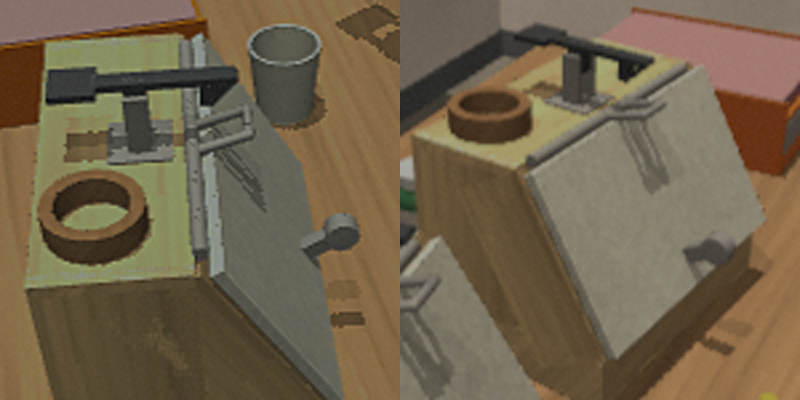

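Crop (scaled 2.667x). Scene half: handle disc (341,232), paddle top (71,84), roof corners (27,290), (198,276) and (47,40). Side half: handle disc (312,247), paddle top (140,37), near back roof corner (13,137).

```bash
cat > h.py <<'E'
from station import env, cams
import numpy as np
def ray(cam,px):
    c=cams.calibration(cam) if isinstance(cam,str) else cam
    d=np.array(c["rotation"])@np.linalg.solve(np.array(c["mtx"]),[*px,1.]);return np.array(c["xyz"],float),d/np.linalg.norm(d)
def plane(cam,px,z):
    o,d=ray(cam,px);return o+d*(z-o[2])/d[2]
def tri(rs):
    P=[np.eye(3)-np.outer(d,d) for o,d in rs];return np.linalg.solve(sum(P),sum(p@r[0] for p,r in zip(P,rs)))
E
python3 - <<'E'
from h import *
np.set_printoptions(precision=1,suppress=True)
S=lambda x,y:(180+x*.375,90+y*.375); D=lambda x,y:(220+x*.375,130+y*.375)
for n,s,d,z in(("handle",(341,232),(312,247),111),("tab",(71,84),(140,37),279),("bn",(27,290),(13,137),220)):
    print(n,plane("scene",S(*s),z),plane("side",D(*d),z),tri([ray("scene",S(*s)),ray("side",D(*d))]))
for s in((27,290),(198,276),(47,40),(183,38)):print(plane("scene",S(*s),220))
E
```

```text
handle [ 454.7 -161.7  111. ] [ 459.  -160.5  111. ] [ 456.8 -155.7  115.4]
tab [ 658.  -188.3  279. ] [ 649.9 -176.3  279. ] [ 658.5 -194.1  273.1]
bn [711.6 -44.7 220. ] [705.8 -41.6 220. ] [712.1 -50.1 214.8]
[711.6 -44.7 220. ]
[597.1 -30.  220. ]
[ 670.7 -346.   220. ]
[ 555.8 -319.4  220. ]
```

Locker origin ≈ (576,-177) with yaw ≈ -0.135, and the tab measurement agrees. I'll move above the handle.

Careful with the scale: shifts go in shares of 750 mm and turns go in shares of 2 rad. That gives: 338 mm is 0.4507, -312 mm is -0.416, 0.578 rad is 0.289.

Request:
shift_gripper(deltas=[[[0,0,0.04,0.056,-0.052,0,60],[0,0,0.075,0.112,-0.104,0,60],[0,0,0.11,0.1693,-0.156,0,60],[0,0,0.145,0.2253,-0.208,0,60],[0,0,0.18,0.2813,-0.26,0,60],[0,0,0.215,0.3373,-0.312,0,60],[0,0,0.25,0.3933,-0.364,0,60],[0,0,0.289,0.4507,-0.416,0,60]]], grip_n=20)

```text
time: 1.1
eef_pos: [450.6, -158.5, 237.7]
tool_rot: [[0.991, -0.137, -0.0], [-0.137, -0.991, -0.0], [-0.0, 0.0, -1.0]]
wrist_force: [1.2, -1.5, -0.7]
finger_gap: 60.4
grasp_force: 0.0
```

```bash
python3 - <<'E'
from h import *
import cv2
np.set_printoptions(precision=3,suppress=True)
o=env.get_obs();c=cams.calibration("wrist");print(o["eef_pos"],o["tool_rot"],c)
im=cams.get_image("wrist");cv2.imwrite("pics/w1.png",im);np.save("w1.npy",c,allow_pickle=True)
E
```

```text
[ 450.561 -158.45   237.676] [[ 0.991 -0.137 -0.   ]
 [-0.137 -0.991 -0.   ]
 [-0.     0.    -1.   ]] {'mtx': array([[346.215,   0.   , 271.407],
       [  0.   , 346.215, 214.305],
       [  0.   ,   0.   ,   1.   ]]), 'xyz': array([ 532.835, -169.368,  384.761]), 'rotation': array([[-0.137, -0.943, -0.305],
       [-0.991,  0.131,  0.041],
       [ 0.001,  0.307, -0.952]])}
```

View pics/w1.png

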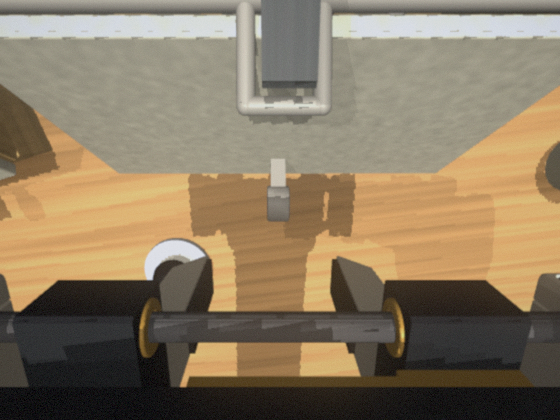

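The wrist view shows the disc squarely between the fingers: columns 267–289, rows 185–221. The hinge line is level in the picture, so the yaw is right.

```bash
python3 - <<'E'
from h import *
c=np.load("w1.npy",allow_pickle=True).item()
o=env.get_obs();R=np.array(o["tool_rot"])
for px,z in(((278,203),122),((278,185),111),((278,221),111),((278,203),111),((286,10),220),((117,172),66)):
    p=plane(c,px,z);print(px,z,np.round(p,1),"tool",np.round(R.T@(p-o["eef_pos"]),1))
E
```

```text
(278, 203) 122 [ 457.3 -164.6  122. ] tool [  5.2  15.  116.2]
(278, 185) 111 [ 469.1 -166.4  111. ] tool [ 17.1  15.3 127.2]
(278, 221) 111 [ 438.6 -162.3  111. ] tool [-13.7  15.3 127.2]
(278, 203) 111 [ 454.1 -164.4  111. ] tool [  2.   15.3 127.2]
(286, 10) 220 [ 568.6 -180.7  220. ] tool [117.9  16.   18.5]
(117, 172) 66 [491.4 -19.1  66. ] tool [  19.9 -133.4  172.9]
```

```bash
python3 - <<'E'
from h import *
o=env.get_obs();print(o["time"],o["eef_pos"],np.round(o["tool_rot"],3).tolist(),cams.calibration("wrist")["xyz"])
E
```

```text
1.15 [ 453.78170191 -149.46081142  238.25453526] [[0.991, -0.131, 0.003], [-0.131, -0.991, 0.004], [0.002, -0.004, -1.0]] [ 535.69008492 -160.52162597  385.50508785]
```

The arm was still settling when I measured. I'll hold still for a few rows and measure again.

Request:
shift_gripper(deltas=[[[0,0,0,0,0,0,60],[0,0,0,0,0,0,60],[0,0,0,0,0,0,60],[0,0,0,0,0,0,60]]])

```text
time: 1.65
eef_pos: [450.0, -161.2, 237.6]
tool_rot: [[0.991, -0.136, -0.0], [-0.136, -0.991, 0.0], [-0.0, 0.0, -1.0]]
wrist_force: [-0.1, -0.4, 0.3]
finger_gap: 59.9
grasp_force: 0.0
```

```bash
python3 - <<'E'
from h import *
import cv2
o=env.get_obs();c=cams.calibration("wrist")
im=cams.get_image("wrist");cv2.imwrite("pics/w2.png",im);np.save("w1.npy",c,allow_pickle=True)
print(o["eef_pos"],o["qvel"].round(3) if hasattr(o["qvel"],"round") else o["qvel"])
cv2.imwrite("pics/w2c.png",cv2.resize(im[140:260,200:360],(800,600)))
E
```

```text
[ 449.95809626 -161.2153455   237.60449537] [-0.004 -0.    -0.005 -0.    -0.001 -0.001 -0.002]
```

View pics/w2c.png

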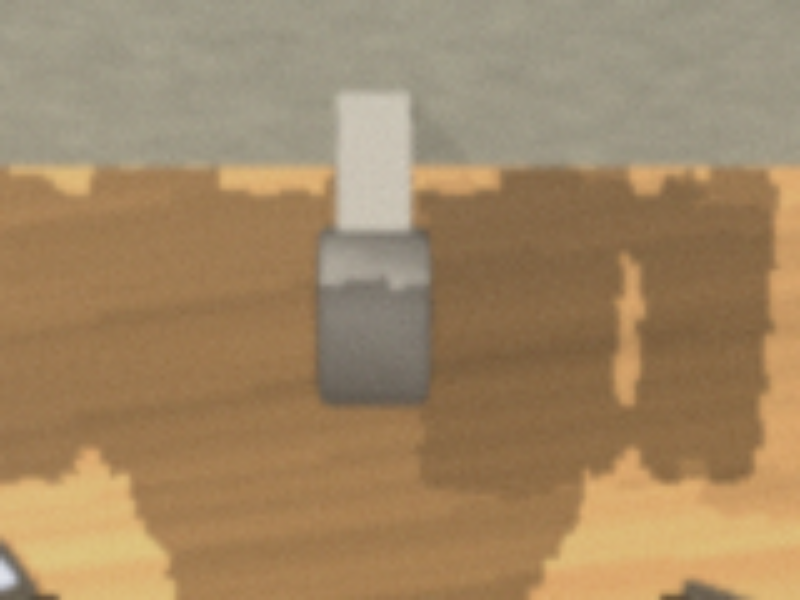

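The disc spans crop (318–430, 230–405), which puts its centre at image pixel (274.8, 203.5).

```bash
python3 - <<'E'
from h import *
c=np.load("w1.npy",allow_pickle=True).item()
o=env.get_obs();R=np.array(o["tool_rot"])
for px,z in(((274.8,203.5),111),):
    p=plane(c,px,z);print(px,z,np.round(p,1),"tool",np.round(R.T@(p-o["eef_pos"]),1))
S=(180+341*.375,90+232*.375);print(tri([ray(c,(274.8,203.5)),ray("scene",S)]))
E
```

```text
(274.8, 203.5) 111 [ 453.4 -164.5  111. ] tool [  3.8   3.  126.6]
[ 453.27976704 -164.42453707  108.54097722]
```

Consistent. Now the descent to straddle the disc and grip it.

Converted, 134 mm is 0.1787, 110 mm is 0.1467.

Request:
shift_gripper(deltas=[[[0,0,0,0.0053,0.004,0.0467,60],[0,0,0,0.0053,0.004,0.1,60],[0,0,0,0.0053,0.004,0.1467,60],[0,0,0,0.0053,0.004,0.1787,60],[0,0,0,0.0053,0.004,0.1787,60],[0,0,0,0.0053,0.004,0.1787,60],[0,0,0,0.0053,0.004,0.1787,10],[0,0,0,0.0053,0.004,0.1787,10]]], grip_n=25)

```text
time: 2.7
eef_pos: [454.6, -164.0, 104.7]
tool_rot: [[0.991, -0.134, 0.002], [-0.134, -0.991, -0.001], [0.002, 0.001, -1.0]]
wrist_force: [0.4, 0.2, -0.3]
finger_gap: 44.1
grasp_force: 0.0
```

Request:
shift_gripper(deltas=[[[0,0,0,0,0,0,10],[0,0,0,0,0,0,10],[0,0,0,0,0,0,10],[0,0,0,0,0,0,10]]])

```text
time: 3.2
eef_pos: [453.9, -164.1, 103.8]
tool_rot: [[0.991, -0.134, -0.0], [-0.134, -0.991, -0.0], [0.0, 0.0, -1.0]]
wrist_force: [-0.7, -2.2, 2.3]
finger_gap: 17.8
grasp_force: 25.0
```

Request:
shift_gripper(deltas=[[[0,0,0,-0.0112,0,-0.0135,10],[0,0,0,-0.0212,0,-0.0277,10],[0,0,0,-0.0301,0,-0.0428,10],[0,0,0,-0.0377,0,-0.0585,10],[0,0,0,-0.0441,0,-0.0748,10],[0,0,0,-0.0492,0,-0.0915,10],[0,0,0,-0.0529,0,-0.1087,10],[0,0,0,-0.0552,0,-0.126,10]]], grip_n=25)

```text
time: 4.2
eef_pos: [412.5, -158.4, 198.8]
tool_rot: [[0.991, -0.134, 0.001], [-0.134, -0.991, -0.001], [0.001, 0.001, -1.0]]
wrist_force: [4.3, -5.1, -6.6]
finger_gap: 17.9
grasp_force: 25.0
```

Low forces and it is tracking well, so I'll continue past the catch.

Converted, -99.1 mm is -0.1321, -89 mm is -0.1187.

Request:
shift_gripper(deltas=[[[0,0,0,-0.0009,0,-0.0175,10],[0,0,0,-0.0004,0,-0.0349,10],[0,0,0,0.0015,0,-0.0523,10],[0,0,0,0.0047,0,-0.0695,10],[0,0,0,0.0093,0,-0.0864,10],[0,0,0,0.0152,0,-0.1028,10],[0,0,0,0.0224,0,-0.1187,10],[0,0,0,0.0299,0,-0.1321,10]]], grip_n=25)

```text
time: 5.2
eef_pos: [433.4, -161.2, 297.3]
tool_rot: [[0.991, -0.134, -0.004], [-0.134, -0.991, 0.0], [-0.004, 0.0, -1.0]]
wrist_force: [-2.8, -4.8, -6.9]
finger_gap: 17.8
grasp_force: 25.0
```

Request:
shift_gripper(deltas=[[[0,0,0,0,0,0,10],[0,0,0,0,0,0,10],[0,0,0,0,0,0,10],[0,0,0,0,0,0,10]]])

```text
time: 5.7
eef_pos: [433.8, -161.3, 297.9]
tool_rot: [[0.991, -0.134, -0.003], [-0.134, -0.991, -0.001], [-0.003, 0.001, -1.0]]
wrist_force: [-5.9, -3.6, -0.1]
finger_gap: 17.8
grasp_force: 25.0
```

```bash
python3 - <<'E'
from h import *
import cv2
im=cams.get_image("side");im2=cams.get_image("scene")
cv2.imwrite("pics/up.png",np.hstack([cv2.resize(im[90:290,200:400],(400,400)),cv2.resize(im2[60:260,160:360],(400,400))]))
E
```

```text
(no output)
```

View pics/up.png

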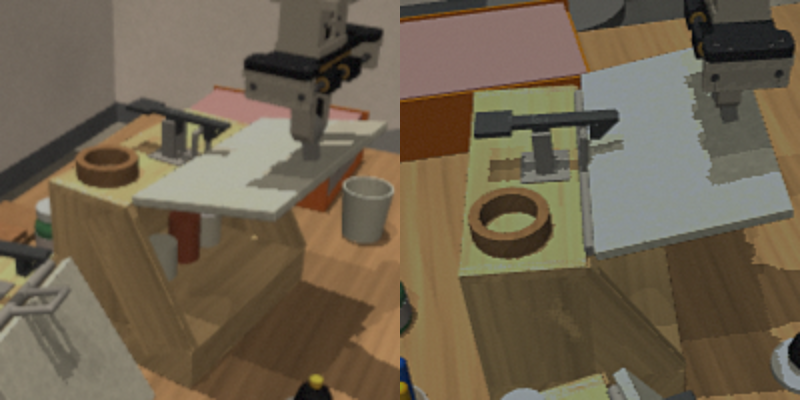

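The door is up past level and is clearly held by the gripper at about 1.28. I'll ease it down onto the stay and let go.

Converted, 9 mm is 0.012, -5 mm is -0.0067.

Request:
shift_gripper(deltas=[[[0,0,0,-0.0027,0,0.0053,10],[0,0,0,-0.0067,0,0.012,10],[0,0,0,-0.0067,0,0.012,10],[0,0,0,-0.0067,0,0.012,10],[0,0,0,-0.0067,0,0.012,50],[0,0,0,-0.0067,0,0.012,50],[0,0,0,-0.0067,0,0.012,50],[0,0,0,-0.0067,0,0.012,50]]])

```text
time: 6.8
eef_pos: [430.4, -160.1, 288.4]
tool_rot: [[0.991, -0.133, 0.0], [-0.133, -0.991, 0.0], [0.0, -0.0, -1.0]]
wrist_force: [0.8, -0.4, 1.3]
finger_gap: 49.3
grasp_force: 0.0
```

Request:
shift_gripper(deltas=[[[0,0,0,0,0,-0.02,50],[0,0,0,0,0,-0.0467,50],[0,0,0,0,0,-0.0867,50],[0,0,0,0,0,-0.1333,50],[0,0,0,0,0,-0.1333,0],[0,0,0,0,0,-0.1333,0],[0,0,0,0,0,-0.1333,0],[0,0,0,0,0,-0.1333,0]]])

```text
time: 7.8
eef_pos: [429.8, -160.3, 387.6]
tool_rot: [[0.991, -0.134, -0.001], [-0.134, -0.991, 0.001], [-0.001, -0.001, -1.0]]
wrist_force: [1.0, -0.5, -0.3]
finger_gap: 14.9
grasp_force: 0.0
```

```bash
python3 - <<'E'
from h import *
import cv2
im=cams.get_image("side");im2=cams.get_image("scene");c=cams.calibration("wrist");o=env.get_obs();w=cams.get_image("wrist")
np.save("w3.npy",c,allow_pickle=True)
print(o["eef_pos"])
cv2.imwrite("pics/rel.png",np.vstack([np.hstack([cv2.resize(im[90:290,200:400],(300,300)),cv2.resize(im2[60:260,160:360],(300,300))]),cv2.resize(w,(600,300))[:]]))
E
```

```text
[ 429.93103515 -160.30282834  387.82722387]
```

View pics/rel.png

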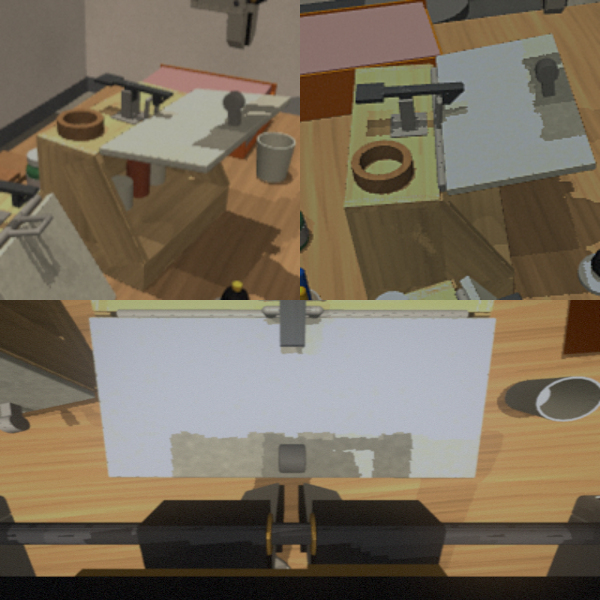

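Both views show the door standing on the stay, with the hook over the cross-pin and the gripper clear. Next, over to the tab.

Converted, 230 mm is 0.3067, 184 mm is 0.2453.

Request:
shift_gripper(deltas=[[[0,0,0,0.0613,0,0,0],[0,0,0,0.1227,0,0,0],[0,0,0,0.184,0,0,0],[0,0,0,0.2453,0,0,0],[0,0,0,0.3067,0,0,0],[0,0,0,0.3067,0,0,0],[0,0,0,0.3067,0,0,0],[0,0,0,0.3067,0,0,0]]])

```text
time: 8.95
eef_pos: [657.3, -191.2, 389.2]
tool_rot: [[0.991, -0.134, 0.001], [-0.134, -0.991, -0.001], [0.001, 0.001, -1.0]]
wrist_force: [-0.1, -0.6, 0.2]
finger_gap: 0.5
grasp_force: 0.0
```

Request:
shift_gripper(deltas=[[[0,0,0,0,0,0.04,0],[0,0,0,0,0,0.08,0],[0,0,0,0,0,0.1133,0],[0,0,0,0,0,0.1133,0],[0,0,0,0,0,0.1133,0],[0,0,0,0,0,0.1133,0]]])

```text
time: 9.7
eef_pos: [658.8, -191.3, 305.4]
tool_rot: [[0.991, -0.134, 0.003], [-0.134, -0.991, -0.001], [0.003, 0.001, -1.0]]
wrist_force: [-0.0, 0.1, 0.4]
finger_gap: 0.4
grasp_force: 0.0
```

```bash
python3 - <<'E'
from h import *
import cv2
im2=cams.get_image("scene");im=cams.get_image("side");print(env.get_obs()["eef_pos"])
cv2.imwrite("pics/tab.png",np.hstack([cv2.resize(im[70:220,200:350],(400,400)),cv2.resize(im2[50:200,150:300],(400,400))]))
E
```

```text
[ 658.62014541 -191.21050362  304.75635499]
```

View pics/tab.png

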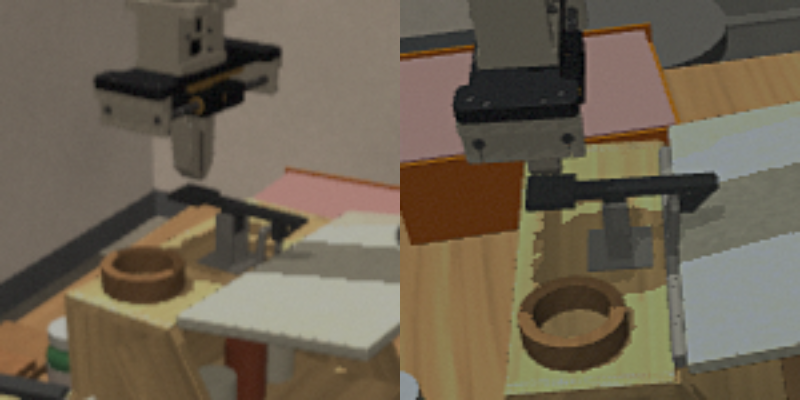

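The tips are right over the paddle, so press now.

Converted, 29 mm is 0.0387, 26 mm is 0.0347.

Request:
shift_gripper(deltas=[[[0,0,0,0,0,0.0107,0],[0,0,0,0,0,0.02,0],[0,0,0,0,0,0.028,0],[0,0,0,0,0,0.0347,0],[0,0,0,0,0,0.0387,0],[0,0,0,0,0,0.0387,0],[0,0,0,0,0,0.0387,0],[0,0,0,0,0,0.0387,0]]])

```text
time: 10.8
eef_pos: [661.2, -191.5, 275.9]
tool_rot: [[0.991, -0.134, 0.007], [-0.134, -0.991, -0.001], [0.008, -0.0, -1.0]]
wrist_force: [6.0, -0.8, 3.2]
finger_gap: 0.5
grasp_force: 2.9
```

Converted, 2 mm is 0.0027.

Request:
shift_gripper(deltas=[[[0,0,0,0,0,0.0027,0],[0,0,0,0,0,0.0027,0],[0,0,0,0,0,0.0027,0],[0,0,0,0,0,0.0027,0],[0,0,0,0,0,0.0027,0],[0,0,0,0,0,0.0027,0],[0,0,0,0,0,0.0027,0],[0,0,0,0,0,0.0027,0]]])

```text
time: 11.8
eef_pos: [661.4, -191.5, 275.1]
tool_rot: [[0.991, -0.134, 0.008], [-0.134, -0.991, -0.001], [0.009, 0.0, -1.0]]
wrist_force: [5.4, -0.6, 7.4]
finger_gap: -0.0
grasp_force: 4.7
```

Request:
shift_gripper(deltas=[[[0,0,0,0,0,0,0],[0,0,0,0,0,0,0],[0,0,0,0,0,0,0],[0,0,0,0,0,0,0],[0,0,0,0,0,0,0],[0,0,0,0,0,0,0],[0,0,0,0,0,0,0],[0,0,0,0,0,0,0]]])

```text
time: 12.8
eef_pos: [661.4, -191.5, 275.0]
tool_rot: [[0.991, -0.134, 0.008], [-0.134, -0.991, -0.001], [0.009, 0.0, -1.0]]
wrist_force: [4.8, -0.6, 7.3]
finger_gap: 0.6
grasp_force: 4.7
```

```bash
python3 - <<'E'
from h import *
import cv2
im2=cams.get_image("scene");im=cams.get_image("side")
cv2.imwrite("pics/press.png",np.hstack([cv2.resize(im[90:290,200:400],(400,400)),cv2.resize(im2[60:260,160:360],(400,400))]))
E
```

```text
(no output)
```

View pics/press.png

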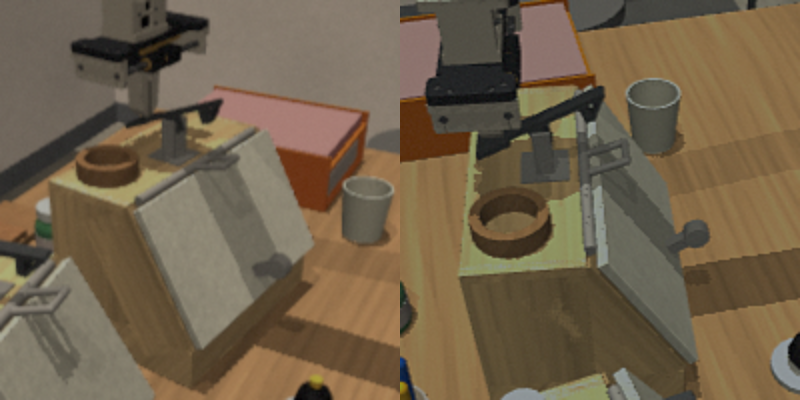

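The tab is tipped and the door has sunk, or nearly so. I'll lift clear, wait, and compare with the first picture.

Converted, -100 mm is -0.1333, -75 mm is -0.1.

Request:
shift_gripper(deltas=[[[0,0,0,0,0,-0.008,0],[0,0,0,0,0,-0.0187,0],[0,0,0,0,0,-0.032,0],[0,0,0,0,0,-0.06,0],[0,0,0,0,0,-0.1,0],[0,0,0,0,0,-0.1333,0],[0,0,0,0,0,-0.1333,0],[0,0,0,0,0,-0.1333,0]]])

```text
time: 13.9
eef_pos: [657.3, -191.2, 371.0]
tool_rot: [[0.991, -0.134, -0.002], [-0.134, -0.991, 0.0], [-0.002, 0.0, -1.0]]
wrist_force: [-0.9, 0.4, -0.5]
finger_gap: 0.6
grasp_force: 0.0
```

Request:
shift_gripper(deltas=[[[0,0,0,0,0,0,0],[0,0,0,0,0,0,0],[0,0,0,0,0,0,0],[0,0,0,0,0,0,0],[0,0,0,0,0,0,0],[0,0,0,0,0,0,0],[0,0,0,0,0,0,0],[0,0,0,0,0,0,0]]])

```text
time: 14.9
eef_pos: [658.1, -191.2, 372.3]
tool_rot: [[0.991, -0.134, 0.0], [-0.134, -0.991, 0.0], [0.0, -0.0, -1.0]]
wrist_force: [0.3, -0.1, -0.8]
finger_gap: 0.2
grasp_force: 0.0
```

```bash
python3 - <<'E'
from h import *
import cv2
im2=cams.get_image("scene");im=cams.get_image("side");o=env.get_obs();print(o["eef_pos"],o["wrist_force"])
cv2.imwrite("pics/end.png",np.vstack([np.hstack([cv2.resize(a[90:290,x:x+200],(300,300)) for a,x in((im,200),(im2,160))]),np.hstack([cv2.resize(cv2.absdiff(a,cv2.imread(f"pics/{n}0.png"))[90:390,x:x+300]*2,(300,300)) for a,x,n in((im,130,"side"),(im2,160,"scene"))])]))
E
```

```text
[ 658.12094591 -191.17274311  372.35826753] [-0.0983628  -0.6894634   0.50431257]
```

View pics/end.png

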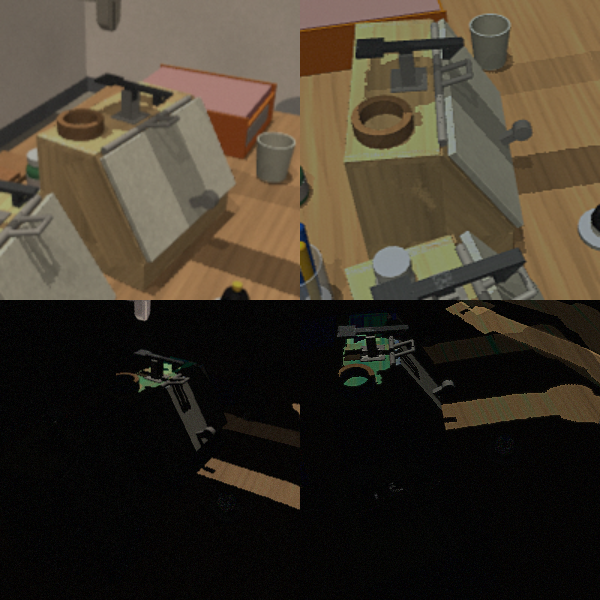

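The only differences from the first picture are shadows. The door edges line up as shut, the tab has sprung back, and the narrow locker is unchanged.

```bash
python3 -c "
from station import env, cams
print(env.close_job())"
```

```text
the job is handed in; nothing more can be done
None
```

I raised the wide locker's door until the stay locked, it stood there on its own for over a second, and pressing the release tab let it sink fully shut; the narrow door stayed shut, and I handed the job in at about 15 s with the arm clear.

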